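# Set the clamp nut of a microscope camera adapter

### The arm

A 7-joint arm with a two-finger parallel gripper is mounted at the origin on the work surface. World frame = base frame: x ahead of the robot, y to its left, z up, the work surface at z = 0. Lengths are in mm, angles in rad, forces in N, time in s.
With the tool pointing down it reaches from about 400 to 875 mm from the base axis. Payload 4.4 kg.
Tool frame: the origin (TCP) lies midway between the tips of the shut fingers; the grasp point (between the pads) lies 19 mm behind it; z points along the fingers, y is the line along which they close (so a half turn about z gives the same grasp; the last joint's range is limited). The gripper opens to 85 mm and grips with 20 to 120 N. Pads are 22 mm wide; open, the fingers measure 114 mm over their backs; the gripper's body (76 mm by 85 mm) begins 54 mm behind the grasp point. The pads swing forward as they close: fully open they stand 13 mm farther back than shut.
Start: joints at [-1.351, 0.628, 0.038, 1.517, -0.027, 0.996, -0.02], TCP at [183.227, 623.655, 231.313] pointing down, gripper open.
Joint ranges: [-3.06, 3.06], [-0.37, 2.12], [-1.25, 1.32], [0.18, 2.47], [-1.1, 4.24], [0.23, 1.98], [-2.94, 2.94]. Speed limits (rad/s): [2.57, 2.57, 3.14, 3.14, 3.14, 3.14, 3.14].

### API

Orientations are given as [roll, pitch, yaw] about the fixed x, y, z axes, in that order (R = Rz(yaw) Ry(pitch) Rx(roll)).
In Python, from cell import ctrl gives the robot as it stands. The module is installed in compiled form; this text tells all that it offers.
- The arm moves only by the tool step_arm, never from a script. Its argument "commands" is one flat list of numbers, 7 for each row, row after row: the shift along the tool's x, y, z in cm, then the turn, a rotation vector about the tool's x, y, z in rad, then the opening, from 0 (shut) to 1 (fully open). A call has 1 to 10 rows; each row is the pose to reach, as a shift and turn from the pose commanded when the call began, along the tool's axes at that moment; what a row does not reach only later rows make up. A row lasts 1/10 s, in which the tool goes at most 50 mm and 8.59 degrees, less where a joint would pass 70% of its speed; a pose out of reach is approached as far as the arm can. A call with a gripper value outside its range is refused whole. The fingers move at their own pace and stop on an object; the grip force is fixed at half the most. Time passes only in rows, so rows that repeat a pose let the fingers close. It gives the time, the measured TCP pose, the force, the opening and the grip force at its end, in the units of the state.
- ctrl.read_state(): the state, without advancing time (a new reading comes with each control period).
- ctrl.get_image(name): name is "scene" or "top"; returns a dict with "image" (480x640x3 uint8, red, green, blue), "range_z" (480x640 float32, mm along the optical axis (not along the pixel's ray), 0 where there is no reading), "vfov" (degrees; the focal length in pixels is half the picture's height over the tangent of half this angle, whatever the lens; pixels are square), "cx", "cy" (the principal point, pixels), "world_to_cam" (4x4, takes a point from world to camera coordinates). Camera axes: x right, y down, z forward; pixel columns grow to the right and rows downward; lengths in mm; the calibration is good to about 2 mm. A picture is of the moment at which its call begins.
- ctrl.finish_job(): hands the job in; it is judged then, once.
The state is a dict: "clock": time; "qpos": joint angles; "qd": joint speeds; "tau": joint torques, N m; "eef_pos": TCP position; "tool_rot": TCP orientation; "force": force on the tool from outside, world axes, zero at the start; "torque": the same for the moment, N m; "width": finger opening in mm; "gripper_force": force on a finger pad.
Only numpy, scipy, OpenCV 4.12 (cv2) and the standard library are available. Lean on these libraries where they do the work, as an engineer would, in place of code of your own. Each camera call takes 0.05 s, during which the arm holds its last target. There are 200 camera calls.

### The job

Lift the blue dust cover off the camera adapter and set it down upright, wholly on the red mat. Then screw the knurled nut clockwise (seen from above) until it bottoms out, and back it off a quarter turn so that the camera can be slipped in. Finish while still gripping the nut at that quarter turn, do not let go of it, and leave everything else on the desk where it stands.

Things in the scene. Friction and masses are not known exactly. Their poses are not given: they have to be found in the camera images.
- adapter: White pedestal fixed to the desk: foot 100 mm wide, stem 44 mm, flange 68 mm wide with its flat top 60 mm above the desk; on that a black shoulder 38 mm wide, 15 mm high, just above which the nut bottoms. Origin: centre of its underside, on the nut's vertical axis; z up. A short red line on the flange points along +x; the nut's red mark lines up with it when bottomed out.
- nut: Knurled aluminium clamp nut, 44 mm in diameter, 26 mm high, hidden under the dust cover at first. Origin: centre of its underside, 75.5 mm above the desk when bottomed out, rising 6 mm per turn unscrewed. Its +x points to the red mark on its rim. It turns about its vertical axis (clockwise from above tightens) against about 0.1 N m friction, stays where it is left and cannot come off.
- nut_thread (a joint): Angle of the nut on its thread (rad): 0 is bottomed out against a hard stop, growing anticlockwise (unscrewing); at the start it is unscrewed by 1.9 to 3.0 rad; a quarter turn backed off is 1.57.
- nut_home (a point): Point on the nut's axis, 88.5 mm above the desk: middle of the nut's height when bottomed out. Fixed to the adapter.
- cover: Loose blue dust cover: inverted cup 60 mm in diameter, 55 mm high, 3 mm wall, with a round knob 20 mm in diameter and 30 mm high on its top (85 mm in all), about 90 g. Origin: centre of its open lower rim; z up through the knob. At first it stands on the adapter's flange around the nut, and must rise straight up 50 mm to clear it.
- mat: Red square mat, 140 x 140 mm, 4 mm thick, fixed on the desk to the left or right of the adapter, slightly turned. Origin: centre of its underside.
- notebook: Spiral notebook with a green pen on it, 105 x 148 mm, 16 mm high with the pen, fixed to the desk on the other side of the adapter from the mat. Origin: centre of its underside.
- objective: Bystander: loose steel microscope objective standing on the desk, 26 mm wide, 44 mm high. Origin: centre of its underside.
- eyepiece: Bystander: loose black eyepiece standing on the desk, 32 mm wide, 45 mm high. Origin: centre of its underside.
- slidebox: Bystander: loose blue box of white slides, 85 x 110 mm, 56 mm high. Origin: centre of its underside.
- amber: Bystander: loose amber bottle with black cap, 44 mm wide, 85 mm high. Origin: centre of its underside.
- washbottle: Bystander: loose white plastic bottle with orange cap, 64 mm wide, 150 mm high. Origin: centre of its underside.
- mouse: Bystander: loose white computer mouse, 100 x 58 mm, 24 mm high. Origin: centre of its underside.
Things that resemble listed ones, but are neither listed nor needed, are in the scene too. What is shaped like the cover but green or turquoise is not meant.

How it is judged:
By the outcome, as a careful person would: the job done as asked, in the order asked, and still so for the second after the job is handed in, while the arm keeps its last pose, push and grip.
It also fails if it takes over 66 s, if anything falls off the work surface, if the arm or the gripper's body presses on something with over 40 N, if the wrist force passes 120 N, or if a joint passes its speed limit or range.

## Working session

There is one attempt and no reset: what is moved stays moved. The work goes in short steps, Python scripts to look and compute and a tool call to move; the robot and the scene stay as the last step left them, time stands still between calls to the robot, and variables do not carry over. Pictures are saved under pics/ and viewed, at most 10 in all, crops included, and the job is handed in when it is done.

Besides the shell and the picture viewer there is one more tool, called after "Emit:" as name(argument=value, ...), one argument or row to a line, values as JSON. step_arm: Moves the arm, as the interface text tells. Its arguments: {"type":"object","properties":{"commands":{"type":"array"}},"required":["commands"]}

```bash
mkdir -p pics; cat > h.py <<'E'
import numpy as np, cv2
from cell import ctrl
def grab(n,save=None):
    d=ctrl.get_image(n)
    if save: cv2.imwrite(f'pics/{save}.png',d['image'][:,:,::-1])
    return d
def world(d):
    z=d['range_z'].astype(float); f=240/np.tan(np.radians(d['vfov'])/2)
    v,u=np.mgrid[:480,:640]
    c=np.stack([(u-d['cx'])*z/f,(v-d['cy'])*z/f,z],-1)
    M=np.linalg.inv(np.array(d['world_to_cam']))
    w=c@M[:3,:3].T+M[:3,3]; w[z==0]=np.nan
    return w
E
python3 - <<'E'
from h import *
for n in('top','scene'):
    d=grab(n,n+'0'); np.savez(n+'0.npz',w=world(d),im=d['image'])
    print(n,d['vfov'],d['cx'],d['cy'],np.round(d['world_to_cam'],3).tolist())
print(ctrl.read_state())
E
```

```text
top 51.34737128986627 316.4841105583635 245.27106593615107 [[-0.003, -1.0, 0.015, -2.685], [-0.992, 0.001, -0.129, 580.271], [0.129, -0.015, -0.992, 1119.24], [0.0, 0.0, 0.0, 1.0]]
scene 45.876534608389136 326.4967187519635 235.3905405398148 [[0.35, 0.937, -0.007, -178.745], [0.61, -0.234, -0.757, -281.588], [-0.711, 0.261, -0.653, 1658.753], [0.0, 0.0, 0.0, 1.0]]
{'clock': 0.1, 'qpos': array([-1.3508154 ,  0.62924452,  0.0384463 ,  1.51827752, -0.02701367,
        0.99629224, -0.02000227]), 'qd': array([ 0.00036017, -0.00440717, -0.00066485, -0.00022146, -0.00148416,
       -0.00179456,  0.00145154]), 'tau': array([ 2.58360858e-03, -5.64536476e+01,  1.23009536e+00, -1.93974102e+01,
        1.11693898e-02,  5.35571395e-03, -1.72126983e-05]), 'eef_pos': array([183.0487771 , 623.10731493, 230.48392697]), 'tool_rot': array([-3.13988883e+00,  6.30231903e-06,  2.85580056e+00]), 'force': array([-0.68329956, -0.25915901,  0.4074408 ]), 'torque': array([-0.03440238, -0.03939381,  0.07565221]), 'gripper_force': 0.0, 'width': 85.42701659083882}
```

View pics/top0.png

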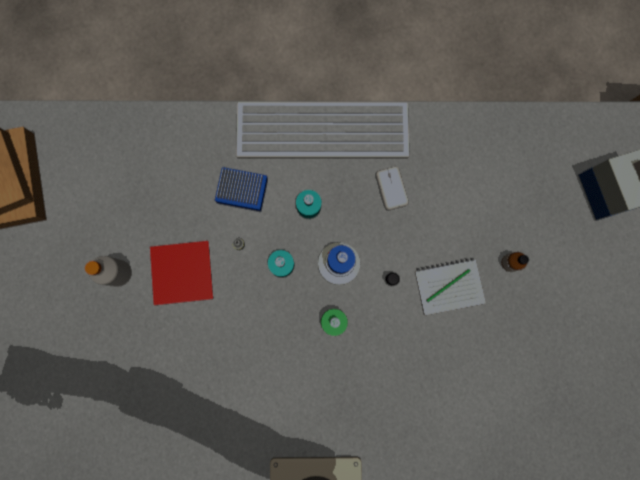

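View pics/scene0.png

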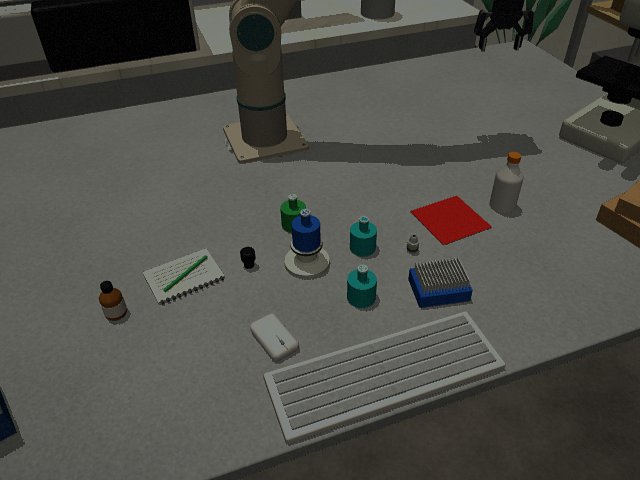

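Candidates in the top view: the blue cover on the white pedestal at (342,260), turquoise look-alikes at (309,203) and (281,263), and a green one at (335,321). I choose the blue one, since it stands on the white adapter. The red mat is at (182,272), to the left, and the notebook is to the right.

```bash
cat > m.py <<'E'
from h import *
T=np.load('top0.npz');S=np.load('scene0.npz')
def circ(P):
    A=np.c_[2*P[:,:2],np.ones(len(P))];s=np.linalg.lstsq(A,(P[:,:2]**2).sum(1),rcond=None)[0];return s[:2],np.sqrt(s[2]+s[:2]@s[:2])
def near(c,r,z0,z1,D):
    w=D['w'];m=(np.hypot(w[...,0]-c[0],w[...,1]-c[1])<r)&(w[...,2]>z0)&(w[...,2]<z1);return w[m]
if __name__=='__main__':
    for nm,D in(('T',T),('S',S)):
        w=D['w'];hsv=cv2.cvtColor(D['im'],cv2.COLOR_RGB2HSV)
        red=(hsv[...,0]<6)&(hsv[...,1]>200)&(hsv[...,2]>90)&(w[...,2]<20)
        n,l,st,_=cv2.connectedComponentsWithStats(red.astype(np.uint8));k=1+st[1:,4].argmax()
        p=w[l==k];print(nm,'mat',cv2.minAreaRect(p[:,:2].astype(np.float32)),np.nanmedian(p[:,2]))
        bl=(abs(hsv[...,0].astype(int)-113)<9)&(hsv[...,1]>150)
        n,l,st,ce=cv2.connectedComponentsWithStats(bl.astype(np.uint8))
        for k in range(1,n):
            if st[k,4]>150:
                p=w[l==k];p=p[~np.isnan(p[:,0])];print('blue',st[k],np.median(p,0).round(1),np.percentile(p,[2,98],0).round(1).tolist())
    for nm,u,v in(('cov',342,258),('teal1',309,203),('teal2',281,263),('green',335,321),('obj',239,244),('eye',392,279),('wash',95,268)):
        c=T['w'][v,u];p=near(c,60,25,300,T);print(nm,c.round(),p.shape,p[:,2].max().round(),np.percentile(p,[2,98],0).round().tolist())
    c=T['w'][258,342]
    for z0,z1 in((108,118),(138,150)):
        for D in(T,S):
            p=near(c,40,z0,z1,D);
            if len(p):print(z0,len(p),p.mean(0).round(1),((p.min(0)+p.max(0))/2).round(1),np.ptp(p,0).round(1),cv2.minEnclosingCircle(p[:,:2].astype(np.float32)))
    cv2.imwrite('pics/crop.png',cv2.resize(T['im'][180:350,210:430,::-1],None,fx=3.5,fy=3.5))
E
python3 m.py
```

```text
T mat ((521.18359375, 316.3521423339844), (133.19175720214844, 135.10667419433594), 6.221618175506592) 3.943965571963872
blue [580 169  29  50 663] [ 703.2 -661.3   36.8] [[651.1, -677.3, 10.1], [755.0, -644.6, 62.4]]
blue [215 175  52  35 352] [684.1 147.4  33.4] [[668.8, 117.4, 26.0], [743.0, 229.2, 39.2]]
blue [328 246  27  27 457] [538.1 -52.9 114.5] [[514.4, -81.1, 108.9], [566.5, -29.4, 118.7]]
S mat ((521.7057495117188, 314.0006103515625), (143.2471160888672, 143.10255432128906), 5.750472068786621) 5.507530545290479
blue [292 215  28  37 896] [560.4 -64.5 109.5] [[521.9, -87.1, 66.0], [572.9, -34.0, 135.0]]
blue [409 268  63  40 995] [753.7 146.8  27.7] [[675.8, 112.8, 5.1], [768.8, 214.6, 37.4]]
blue [  0 392  17  49 332] [ 760.7 -653.9   28.5] [[685.6, -669.5, 7.8], [766.6, -645.8, 63.4]]
cov [539. -55. 145.] (752, 3) 150.0 [[510.0, -83.0, 57.0], [567.0, -25.0, 146.0]]
teal1 [670.  14.  85.] (563, 3) 89.0 [[650.0, -12.0, 30.0], [705.0, 41.0, 87.0]]
teal2 [535.  76.  85.] (560, 3) 90.0 [[510.0, 52.0, 42.0], [565.0, 105.0, 86.0]]
green [408. -43.  85.] (564, 3) 90.0 [[378.0, -69.0, 50.0], [431.0, -15.0, 87.0]]
obj [583. 175.  42.] (95, 3) 47.0 [[575.0, 168.0, 26.0], [598.0, 191.0, 46.0]]
eye [ 502. -177.   41.] (160, 3) 49.0 [[488.0, -192.0, 29.0], [515.0, -163.0, 48.0]]
wash [519. 456. 150.] (1005, 3) 155.0 [[489.0, 431.0, 31.0], [547.0, 478.0, 152.0]]
108 478 [540.3 -55.2 114.4] [541.6 -56.5 113.3] [58.6 58.6  9.2] ((541.3951416015625, -56.02376174926758), 29.779624938964844)
108 349 [549.6 -60.6 114.9] [544.3 -58.5 113. ] [62.  59.6  9.9] ((543.759521484375, -56.866268157958984), 31.76971435546875)
138 80 [541.1 -56.1 144.5] [540.6 -56.6 144.5] [18.8 19.1 10.6] ((541.1216430664062, -56.280887603759766), 10.306356430053711)
138 80 [543.8 -59.  144.7] [541.3 -58.2 143.6] [22.9 21.2 11.2] ((541.131103515625, -58.67204666137695), 12.24508285522461)
```

View pics/crop.png

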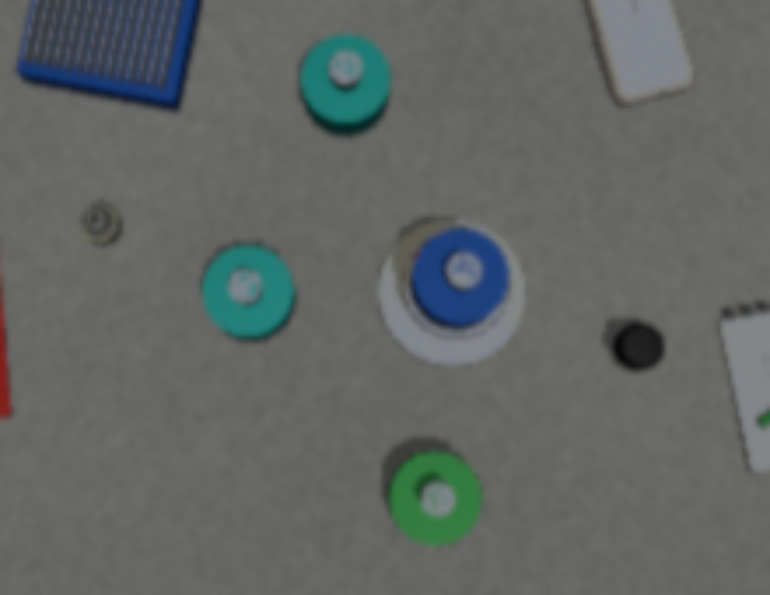

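Emit:
step_arm(
  commands=[-53.5,-55.2,3.0,0,0,1.39,0.6,-53.5,-55.2,3.0,0,0,1.39,0.6,-53.5,-55.2,3.0,0,0,1.39,0.6,-53.5,-55.2,3.0,0,0,1.39,0.6,-53.5,-55.2,3.0,0,0,1.39,0.6,-53.5,-55.2,3.0,0,0,1.39,0.6,-53.5,-55.2,3.0,0,0,1.39,0.6,-53.5,-55.2,3.0,0,0,1.39,0.6,-53.5,-55.2,3.0,0,0,1.39,0.6,-53.5,-55.2,3.0,0,0,1.39,0.6],
)

```text
clock: 1.1
eef_pos: [416.1, 179.7, 211.7]
tool_rot: [3.142, 0.0, 1.462]
force: [2.0, 0.7, -0.1]
width: 51.3
gripper_force: 0.0
```

```bash
cat > go.py <<'E'
import sys
from h import *
from scipy.spatial.transform import Rotation as R
s=ctrl.read_state(); r=R.from_euler('xyz',s['tool_rot'])
print('t',s['clock'],'p',s['eef_pos'].round(1),'rpy',s['tool_rot'].round(3),'F',s['force'].round(1),'Tz',s['torque'].round(2),'w',round(s['width'],1),'gf',round(s['gripper_force'],1),'q7',s['qpos'].round(2))
a=list(map(float,sys.argv[1:]))
if a:
    t=np.array(a[:3]); print('shift cm',(r.inv().apply(t-s['eef_pos'])/10).round(2))
    yaw=a[3] if len(a)>3 else s['tool_rot'][2]
    print('rotvec',(r.inv()*R.from_euler('xyz',[np.pi,0,yaw])).as_rotvec().round(3))
E
python3 go.py 541 -56.5 200 1.47
```

```text
t 1.1 p [416.1 179.7 211.7] rpy [3.142 0.    1.462] F [ 2.   0.7 -0.1] Tz [ 0.   -0.08 -0.12] w 51.3 gf 0.0 q7 [-0.79  0.41  0.44  2.07 -0.26  0.71 -0.29]
shift cm [-22.12  14.98   1.17]
rotvec [ 0.     0.    -0.008]
```

Emit:
step_arm(
  commands=[-22.0,15.0,1.0,0,0,0,0.6,-22.0,15.0,1.0,0,0,0,0.6,-22.0,15.0,1.0,0,0,0,0.6,-22.0,15.0,1.0,0,0,0,0.6,-22.0,15.0,1.0,0,0,0,0.6,-22.0,15.0,1.0,0,0,0,0.6,-22.0,15.0,1.0,0,0,0,0.6,-22.0,15.0,1.0,0,0,0,0.6,-22.0,15.0,1.0,0,0,0,0.6,-22.0,15.0,1.0,0,0,0,0.6],
)

```text
clock: 2.1
eef_pos: [541.3, -51.2, 201.8]
tool_rot: [-3.141, -0.001, 1.468]
force: [-0.5, -0.4, 0.8]
width: 51.2
gripper_force: 0.0
```

```bash
python3 go.py 541 -56.5 119 1.47; python3 -c "
from h import *
d=grab('scene');i=d['image'][150:330,200:420,::-1];cv2.imwrite('pics/a.png',cv2.resize(i,None,fx=3,fy=3))"
```

```text
t 2.1 p [541.3 -51.2 201.8] rpy [-3.141e+00 -1.000e-03  1.468e+00] F [-0.5 -0.4  0.8] Tz [0.02 0.01 0.01] w 51.2 gf 0.0 q7 [-0.23  0.54  0.41  1.86 -0.29  0.8   0.23]
shift cm [-0.54  0.03  8.28]
rotvec [-0.001 -0.001 -0.002]
```

View pics/a.png

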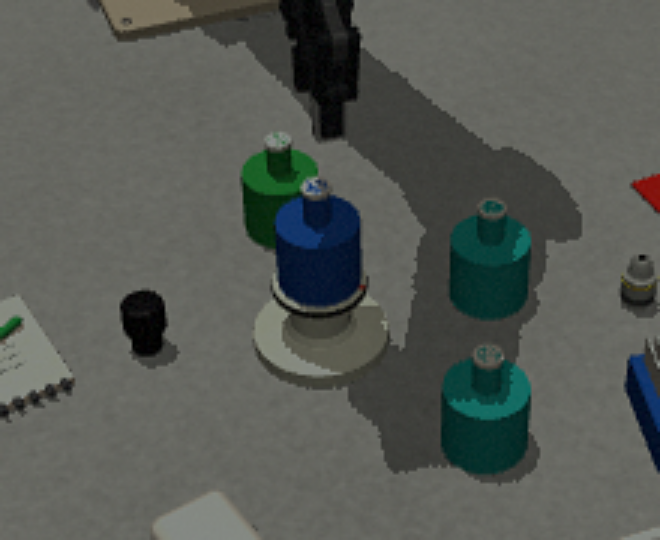

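The picture shows the shut-line of the gripper above the blue cover, with the fingers ending at crop (328,130) and the knob at (315,190). It is clear to descend.

Emit:
step_arm(
  commands=[-0.5,0,1,0,0,0,0.6,-0.5,0,4,0,0,0,0.6,-0.5,0,7,0,0,0,0.6,-0.5,0,8.2,0,0,0,0.6,-0.5,0,8.2,0,0,0,0.6,-0.5,0,8.2,0,0,0,0.0,-0.5,0,8.2,0,0,0,0.0,-0.5,0,8.2,0,0,0,0.0,-0.5,0,8.2,0,0,0,0.0,-0.5,0,8.2,0,0,0,0.0],
)

```text
clock: 3.15
eef_pos: [542.3, -58.3, 121.2]
tool_rot: [3.139, -0.0, 1.466]
force: [-1.3, 0.0, 7.5]
width: 18.0
gripper_force: 58.6
```

```bash
python3 go.py 541 -56.5 119 1.47
```

```text
t 3.15 p [542.3 -58.3 121.2] rpy [ 3.139 -0.     1.466] F [-1.3  0.   7.5] Tz [ 0.    0.19 -0.07] w 18.0 gf 58.6 q7 [-0.17  0.66  0.34  1.92 -0.36  0.62  0.3 ]
shift cm [ 0.16 -0.15  0.22]
rotvec [ 0.003 -0.    -0.004]
```

Emit:
step_arm(
  commands=[0,0,-0.5,0,0,0,0,0,0,-1.5,0,0,0,0,0,0,-3,0,0,0,0,0,0,-5,0,0,0,0,0,0,-7,0,0,0,0,0,0,-9,0,0,0,0,0,0,-9,0,0,0,0,0,0,-9,0,0,0,0],
)

```text
clock: 3.95
eef_pos: [541.2, -57.9, 210.1]
tool_rot: [3.141, -0.0, 1.466]
force: [-1.3, 0.0, -1.0]
width: 17.7
gripper_force: 58.6
```

```bash
python3 go.py 521 315 212 1.47; cat > nut.py <<'E'
import sys
from m import *
d=grab('top');w=world(d);np.savez('n.npz',w=w,im=d['image']);D=dict(w=w)
c=(541,-56.5)
for z0,z1 in((96,110),(57,64)):
    p=near(c,40,z0,z1,D)
    if len(p)>5: print(z0,len(p),p.mean(0).round(1),((p.min(0)+p.max(0))/2).round(1),np.ptp(p,0).round(1))
E
python3 nut.py; python3 -c "
from h import *
d=grab('scene');i=d['image'][100:325,200:500,::-1];cv2.imwrite('pics/b.png',cv2.resize(i,None,fx=2.6,fy=2.6))"
```

```text
t 3.95 p [541.2 -57.9 210.1] rpy [ 3.141 -0.     1.466] F [-1.3  0.  -1. ] Tz [-0.01 -0.02  0.  ] w 17.7 gf 58.6 q7 [-0.22  0.53  0.42  1.85 -0.29  0.82  0.24]
shift cm [36.87 -5.91 -0.18]
rotvec [ 0.001 -0.    -0.004]
```

View pics/b.png

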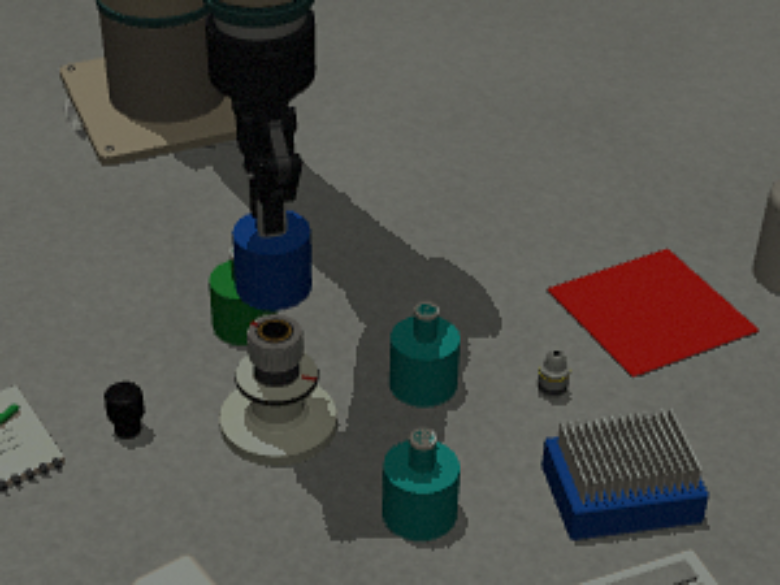

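The cover is lifted clear and hangs upright. The nut shows at crop (275,345), with its mark at the rear-left (257,325), and the flange's red line is at (310,377). The mat is at (650,312).

Emit:
step_arm(
  commands=[5,-0.8,0,0,0,0,0,10,-1.6,0,0,0,0,0,15,-2.4,0,0,0,0,0,20,-3.2,0,0,0,0,0,25,-4,0,0,0,0,0,30,-4.8,2,0,0,0,0,34,-5.5,4,0,0,0,0,36.8,-5.9,7,0,0,0,0,36.8,-5.9,8,0,0,0,0,36.8,-5.9,8,0,0,0,0],
)

```text
clock: 5.05
eef_pos: [518.9, 313.4, 126.7]
tool_rot: [-3.137, 0.004, 1.467]
force: [-0.2, 0.6, -1.1]
width: 18.3
gripper_force: 58.7
```

```bash
python3 go.py 521 315 67 1.47
```

```text
t 5.05 p [518.9 313.4 126.7] rpy [-3.137  0.004  1.467] F [-0.2  0.6 -1.1] Tz [-0.08 -0.02  0.04] w 18.3 gf 58.7 q7 [-0.82  0.73  0.38  1.74 -0.37  0.75 -0.36]
shift cm [0.21 0.22 5.97]
rotvec [-0.005  0.004 -0.003]
```

Emit:
step_arm(
  commands=[0,0,1,0,0,0,0,0,0,2.5,0,0,0,0,0,0,4,0,0,0,0,0,0,5,0,0,0,0,0,0,5.5,0,0,0,0,0,0,5.7,0,0,0,0,0,0,5.8,0,0,0,0,0,0,5.8,0,0,0,0],
)

```text
clock: 5.85
eef_pos: [521.4, 314.2, 72.1]
tool_rot: [3.141, -0.0, 1.466]
force: [0.7, 0.2, -0.8]
width: 17.9
gripper_force: 58.7
```

```bash
python3 go.py 521 315 65 1.47
```

```text
t 5.85 p [521.4 314.2  72.1] rpy [ 3.141 -0.     1.466] F [ 0.7  0.2 -0.8] Tz [-0.03  0.03 -0.02] w 17.9 gf 58.7 q7 [-0.79  0.8   0.34  1.77 -0.41  0.64 -0.32]
shift cm [ 0.07 -0.05  0.71]
rotvec [ 0.    -0.    -0.004]
```

Emit:
step_arm(
  commands=[0,0,0.3,0,0,0,0,0,0,0.5,0,0,0,0,0,0,0.6,0,0,0,0,0,0,0.65,0,0,0,0,0,0,0.7,0,0,0,0,0,0,0.7,0,0,0,0],
)

```text
clock: 6.45
eef_pos: [521.1, 314.1, 65.3]
tool_rot: [-3.141, -0.0, 1.466]
force: [-1.0, -0.6, 4.9]
width: 17.9
gripper_force: 59.4
```

Emit:
step_arm(
  commands=[0,0,0,0,0,0,0.6,0,0,0,0,0,0,0.6,0,0,0,0,0,0,0.6,0,0,0,0,0,0,0.6,0,0,-2,0,0,0,0.6,0,0,-5,0,0,0,0.6,0,0,-9,0,0,0,0.6,0,0,-13,0,0,0,1,0,0,-13,0,0,0,1,0,0,-13,0,0,0,1],
)

```text
clock: 7.45
eef_pos: [521.5, 314.4, 195.7]
tool_rot: [3.14, -0.002, 1.466]
force: [-0.4, -0.4, -0.9]
width: 85.1
gripper_force: 0.0
```

```bash
python3 nut.py; python3 - <<'E'
from m import *
d=np.load('n.npz');w=d['w'];im=d['im']
p=near((521,315),45,45,95,d);print('cover',p[:,2].max(),p[p[:,2]<65].mean(0),((p.min(0)+p.max(0))/2))
cv2.imwrite('pics/n1.png',cv2.resize(im[225:300,140:380,::-1],None,fx=3.3,fy=3.3)); 
cv2.imwrite('pics/n2.png',cv2.resize(im[235:290,310:370,::-1],None,fx=10,fy=10,interpolation=cv2.INTER_CUBIC))
E
python3 go.py 541 -56.5 195
```

```text
96 321 [540.7 -56.2 104.5] [540.5 -56.2 103.6] [42.1 44.1 12.6]
57 317 [537.8 -54.1  60. ] [540.5 -55.4  60.4] [66.3 65.9  6.9]
cover 93.04941454532832 [518.58787905 313.41181173  58.2478459 ] [519.54641772 315.68732076  69.09982032]
t 7.5 p [520.7 314.1 194.4] rpy [-3.141  0.     1.466] F [ 0.3  0.3 -0.1] Tz [0.01 0.04 0.06] w 85.4 gf 0.0 q7 [-0.85  0.64  0.43  1.69 -0.33  0.88 -0.39]
shift cm [-36.64   5.9   -0.06]
rotvec [-0.001  0.    -0.   ]
```

View pics/n2.png

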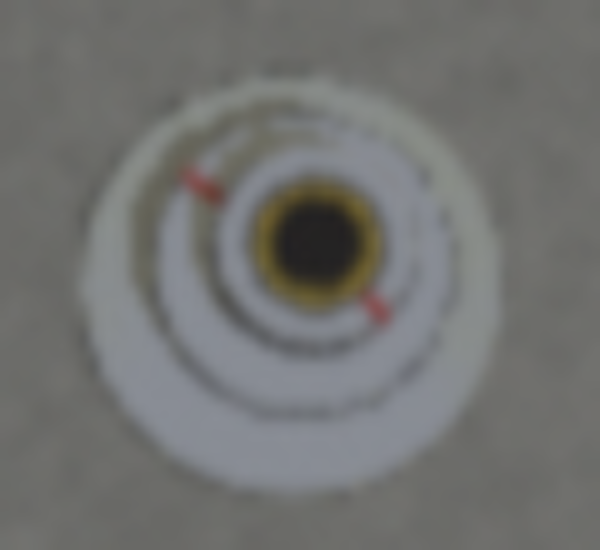

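View pics/n1.png

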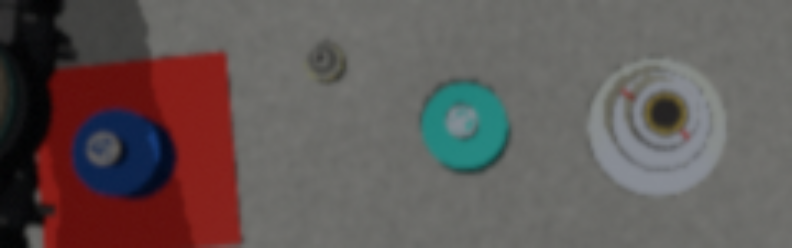

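The cover stands upright on the mat (n1: blue at (122,152)). In n2 the nut centre is at (316,242), its mark at (376,308) and the flange line at (200,186). That puts the nut about 2.9 rad unscrewed, and the nut top at 104.5 mm agrees with this.

Emit:
step_arm(
  commands=[-5,0.8,0,0,0,-0.14,1,-10,1.6,0,0,0,-0.28,1,-15,2.4,0,0,0,-0.42,1,-20,3.2,0,0,0,-0.56,1,-25,4,0,0,0,-0.7,1,-30,4.8,0,0,0,-0.85,1,-34,5.5,0,0,0,-1.0,1,-36.6,5.9,0,0,0,-1.15,1,-36.6,5.9,0,0,0,-1.3,1,-36.6,5.9,0,0,0,-1.3,1],
)

```text
clock: 8.5
eef_pos: [540.3, -57.2, 193.2]
tool_rot: [-3.141, -0.003, 2.764]
force: [0.0, 0.4, -0.0]
width: 84.9
gripper_force: 0.0
```

```bash
python3 go.py 540.8 -56.4 68 2.77
```

```text
t 8.5 p [540.3 -57.2 193.2] rpy [-3.141e+00 -3.000e-03  2.764e+00] F [ 0.   0.4 -0. ] Tz [ 0.03 -0.02  0.01] w 84.9 gf 0.0 q7 [ 0.03  0.53  0.03  1.86 -0.03  0.76  1.27]
shift cm [-0.06  0.09 12.52]
rotvec [-0.    -0.003 -0.006]
```

Emit:
step_arm(
  commands=[0,0,2,0,0,0,1,0,0,5,0,0,0,1,0,0,8,0,0,0,1,0,0,10.5,0,0,0,1,0,0,12,0,0,0,1,0,0,12.5,0,0,0,1,0,0,12.5,0,0,0,1,0,0,12.5,0,0,0,1],
)

```text
clock: 9.3
eef_pos: [541.8, -55.6, 70.1]
tool_rot: [3.141, 0.0, 2.765]
force: [0.3, 0.7, 0.2]
width: 84.9
gripper_force: 0.0
```

```bash
python3 go.py 540.8 -56.4 68 2.77
```

```text
t 9.3 p [541.8 -55.6  70.1] rpy [3.141 0.    2.765] F [0.3 0.7 0.2] Tz [-0.01 -0.05  0.02] w 84.9 gf 0.0 q7 [ 0.04  0.72  0.02  1.94 -0.03  0.48  1.28]
shift cm [ 0.07 -0.11  0.21]
rotvec [ 0.     0.    -0.005]
```

Emit:
step_arm(
  commands=[0,-0.1,0.1,0,0,0,1,0,-0.1,0.1,0,0,0,0.3,0,-0.1,0.1,0,0,0,0.2,0,-0.1,0.1,0,0,0,0,0,-0.1,0.1,0,0,0,0,0,-0.1,0.1,0,0,0,0,0,-0.1,0.1,0,0,0,0,0,-0.1,0.1,0,0,0,0],
)

```text
clock: 10.1
eef_pos: [541.6, -56.5, 69.6]
tool_rot: [3.141, 0.001, 2.766]
force: [-0.6, 1.4, 5.1]
width: 42.9
gripper_force: 60.0
```

```bash
python3 go.py 540.8 -56.4 68 2.77
```

```text
t 10.1 p [541.6 -56.5  69.6] rpy [3.141e+00 1.000e-03 2.766e+00] F [-0.6  1.4  5.1] Tz [ 0.21  0.15 -0.03] w 42.9 gf 60.0 q7 [ 0.04  0.72  0.02  1.95 -0.03  0.48  1.28]
shift cm [ 0.08 -0.02  0.16]
rotvec [ 0.001  0.001 -0.004]
```

Emit:
step_arm(
  commands=[0,0,0.005,0,0,0.06,0,0,0,0.015,0,0,0.18,0,0,0,0.03,0,0,0.3,0,0,0,0.04,0,0,0.42,0,0,0,0.05,0,0,0.54,0,0,0,0.063,0,0,0.66,0,0,0,0.075,0,0,0.78,0,0,0,0.086,0,0,0.9,0,0,0,0.095,0,0,1.0,0,0,0,0.095,0,0,1.0,0],
)

```text
clock: 11.1
eef_pos: [542.0, -56.1, 68.6]
tool_rot: [3.14, -0.0, 1.764]
force: [1.0, 1.2, 4.5]
width: 42.6
gripper_force: 60.1
```

```bash
python3 go.py
```

```text
t 11.1 p [542.  -56.1  68.6] rpy [ 3.14  -0.     1.764] F [1.  1.2 4.5] Tz [ 0.33  0.08 -0.07] w 42.6 gf 60.1 q7 [-0.13  0.74  0.28  1.95 -0.4   0.5   0.62]
```

Emit:
step_arm(
  commands=[0,0,0.005,0,0,0.06,0,0,0,0.015,0,0,0.18,0,0,0,0.03,0,0,0.3,0,0,0,0.04,0,0,0.42,0,0,0,0.05,0,0,0.54,0,0,0,0.063,0,0,0.66,0,0,0,0.075,0,0,0.78,0,0,0,0.086,0,0,0.9,0,0,0,0.095,0,0,1.0,0,0,0,0.095,0,0,1.0,0],
)

```text
clock: 12.1
eef_pos: [542.5, -56.3, 67.6]
tool_rot: [3.14, -0.002, 0.765]
force: [1.7, 1.2, 4.5]
width: 42.5
gripper_force: 60.3
```

```bash
python3 go.py; python3 -c "
from h import *
d=grab('scene');i=d['image'][185:275,260:380,::-1];cv2.imwrite('pics/c.png',cv2.resize(i,None,fx=6,fy=6,interpolation=cv2.INTER_CUBIC))"
```

```text
t 12.1 p [542.5 -56.3  67.6] rpy [ 3.14e+00 -2.00e-03  7.65e-01] F [1.7 1.2 4.5] Tz [ 0.43 -0.23 -0.03] w 42.5 gf 60.3 q7 [-0.29  0.79  0.54  1.95 -0.72  0.59 -0.06]
```

View pics/c.png

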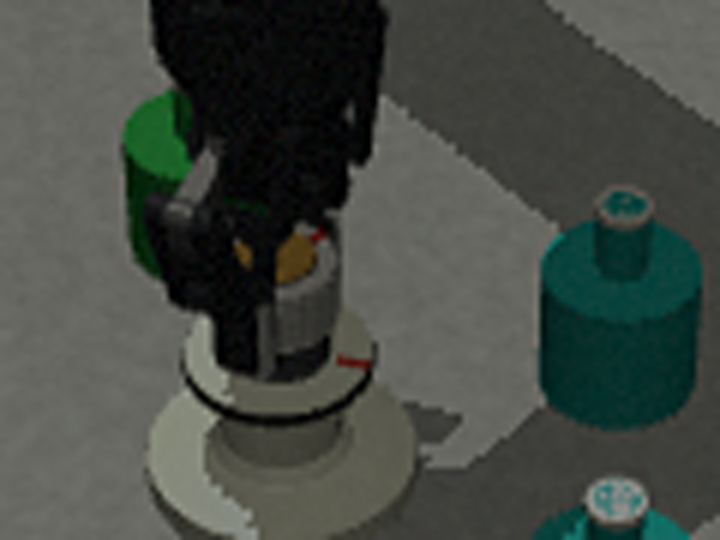

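The nut follows the grip: its mark is at crop (318,236), roughly 0.9 rad before the flange line at (355,362). I continue carefully and watch joint 5.

Emit:
step_arm(
  commands=[0,0,0.005,0,0,0.06,0,0,0,0.015,0,0,0.18,0,0,0,0.03,0,0,0.3,0,0,0,0.04,0,0,0.42,0,0,0,0.05,0,0,0.54,0,0,0,0.063,0,0,0.6,0,0,0,0.063,0,0,0.6,0],
)

```text
clock: 12.85
eef_pos: [542.7, -56.6, 67.1]
tool_rot: [3.141, -0.003, 0.166]
force: [2.1, 1.7, 5.9]
width: 42.7
gripper_force: 60.5
```

```bash
python3 go.py
```

```text
t 12.85 p [542.7 -56.6  67.1] rpy [ 3.141e+00 -3.000e-03  1.660e-01] F [2.1 1.7 5.9] Tz [ 0.28 -0.3  -0.08] w 42.7 gf 60.5 q7 [-0.38  0.85  0.7   1.96 -0.88  0.67 -0.51]
```

Emit:
step_arm(
  commands=[0,0,0.005,0,0,0.06,0,0,0,0.012,0,0,0.13,0,0,0,0.02,0,0,0.2,0,0,0,0.02,0,0,0.23,0,0,0,0.02,0,0,0.23,0],
)

```text
clock: 13.35
eef_pos: [542.7, -56.8, 66.9]
tool_rot: [-3.141, -0.003, -0.063]
force: [1.5, 0.1, 4.7]
width: 42.5
gripper_force: 60.5
```

```bash
python3 go.py
```

```text
t 13.35 p [542.7 -56.8  66.9] rpy [-3.141e+00 -3.000e-03 -6.300e-02] F [1.5 0.1 4.7] Tz [ 0.21 -0.31 -0.09] w 42.5 gf 60.5 q7 [-0.41  0.87  0.76  1.96 -0.94  0.71 -0.69]
```

Emit:
step_arm(
  commands=[0,0,0.004,0,0,0.04,0,0,0,0.008,0,0,0.08,0,0,0,0.008,0,0,0.08,0],
)

```text
clock: 13.65
eef_pos: [542.7, -56.8, 66.8]
tool_rot: [-3.141, -0.003, -0.144]
force: [1.5, 1.6, 6.4]
width: 42.6
gripper_force: 60.5
```

```bash
python3 go.py
```

```text
t 13.65 p [542.7 -56.8  66.8] rpy [-3.141e+00 -3.000e-03 -1.440e-01] F [1.5 1.6 6.4] Tz [ 0.27 -0.27 -0.05] w 42.6 gf 60.5 q7 [-0.42  0.88  0.78  1.96 -0.95  0.72 -0.76]
```

Small steps now, to feel the stop.

Emit:
step_arm(
  commands=[0,0,0.003,0,0,0.03,0,0,0,0.003,0,0,0.06,0,0,0,0.003,0,0,0.06,0],
)

```text
clock: 13.95
eef_pos: [542.7, -56.8, 66.7]
tool_rot: [-3.141, -0.003, -0.204]
force: [2.8, 2.2, 5.6]
width: 43.0
gripper_force: 60.6
```

```bash
python3 go.py
```

```text
t 13.95 p [542.7 -56.8  66.7] rpy [-3.141e+00 -3.000e-03 -2.040e-01] F [2.8 2.2 5.6] Tz [ 0.29 -0.46  0.26] w 43.0 gf 60.6 q7 [-0.42  0.88  0.79  1.96 -0.97  0.73 -0.81]
```

Emit:
step_arm(
  commands=[0,0,0,0,0,0.03,0,0,0,0,0,0,0.05,0,0,0,0,0,0,0.05,0],
)

```text
clock: 14.25
eef_pos: [542.7, -56.8, 66.7]
tool_rot: [3.141, -0.002, -0.247]
force: [1.3, 0.7, 6.1]
width: 43.0
gripper_force: 60.6
```

```bash
python3 go.py
```

```text
t 14.25 p [542.7 -56.8  66.7] rpy [ 3.141e+00 -2.000e-03 -2.470e-01] F [1.3 0.7 6.1] Tz [ 0.12 -0.38  1.68] w 43.0 gf 60.6 q7 [-0.43  0.89  0.8   1.96 -0.97  0.74 -0.84]
```

Emit:
step_arm(
  commands=[0,0,0,0,0,-0.02,0,0,0,0,0,0,-0.04,0,0,0,0,0,0,-0.04,0],
)

```text
clock: 14.55
eef_pos: [542.6, -56.8, 66.7]
tool_rot: [-3.141, -0.003, -0.211]
force: [1.9, 1.2, 5.6]
width: 42.4
gripper_force: 60.5
```

```bash
python3 go.py
```

```text
t 14.55 p [542.6 -56.8  66.7] rpy [-3.141e+00 -3.000e-03 -2.110e-01] F [1.9 1.2 5.6] Tz [ 0.18 -0.45  0.48] w 42.4 gf 60.5 q7 [-0.42  0.88  0.79  1.96 -0.97  0.73 -0.81]
```

Emit:
step_arm(
  commands=[0,0,-0.005,0,0,-0.06,0,0,0,-0.015,0,0,-0.18,0,0,0,-0.03,0,0,-0.3,0,0,0,-0.04,0,0,-0.42,0,0,0,-0.05,0,0,-0.54,0,0,0,-0.063,0,0,-0.66,0,0,0,-0.075,0,0,-0.78,0,0,0,-0.086,0,0,-0.9,0,0,0,-0.095,0,0,-1.0,0,0,0,-0.095,0,0,-1.0,0],
)

```text
clock: 15.55
eef_pos: [542.5, -56.3, 67.7]
tool_rot: [3.141, -0.003, 0.787]
force: [2.7, 2.4, 6.3]
width: 43.0
gripper_force: 60.5
```

Emit:
step_arm(
  commands=[0,0,-0.01,0,0,-0.12,0,0,0,-0.023,0,0,-0.24,0,0,0,-0.035,0,0,-0.36,0,0,0,-0.045,0,0,-0.46,0,0,0,-0.052,0,0,-0.54,0,0,0,-0.057,0,0,-0.58,0,0,0,-0.057,0,0,-0.594,0,0,0,-0.057,0,0,-0.594,0,0,0,-0.057,0,0,-0.594,0],
)

```text
clock: 16.45
eef_pos: [542.2, -56.1, 68.1]
tool_rot: [3.14, -0.001, 1.378]
force: [2.0, 2.7, 8.9]
width: 42.4
gripper_force: 60.7
```

```bash
python3 go.py; python3 - <<'E'
from m import *
d=grab('scene');i=d['image'];a=cv2.resize(i[185:275,260:380,::-1],(480,360),interpolation=cv2.INTER_CUBIC)
t=grab('top');b=cv2.resize(t['image'][220:310,140:260,::-1],(320,240))
out=np.zeros((360,800,3),np.uint8);out[:,:480]=a;out[:240,480:]=b
cv2.imwrite('pics/d.png',out)
E
```

```text
t 16.45 p [542.2 -56.1  68.1] rpy [ 3.140e+00 -1.000e-03  1.378e+00] F [2.  2.7 8.9] Tz [ 0.63 -0.25  0.01] w 42.4 gf 60.7 q7 [-0.19  0.76  0.39  1.95 -0.54  0.53  0.37]
```

View pics/d.png

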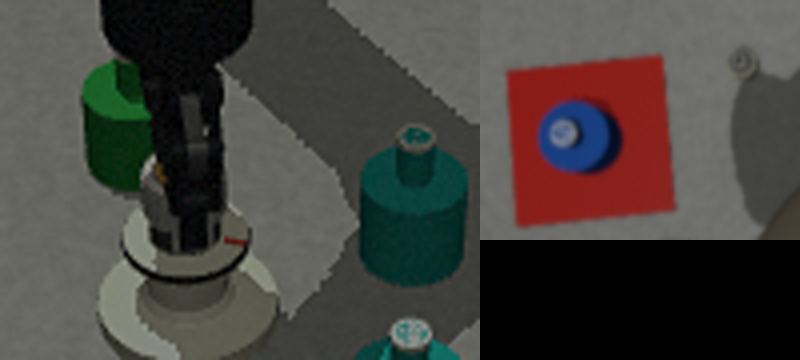

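The cover stands upright inside the mat, with blue at (578,137) on red. The gripper holds the nut, whose mark is hidden behind the finger. The tool has turned 1.57 rad back from the felt stop, so I hand in.

```bash
python3 -c "
from cell import ctrl
print(ctrl.finish_job())"
```

```text
the job is handed in; nothing more can be done
None
```

The job is handed in: the blue cover stands upright on the red mat, and the nut was screwed to its stop, backed off 1.57 rad by tool angle (its mark was hidden by the finger), and is still gripped.

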